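Put the cooled biscuits out in the display trays

ROBOT

A 6-joint arm with a two-finger parallel gripper is mounted at the origin on the work surface. World frame = base frame: x ahead of the robot, y to its left, z up, the work surface at z = 0. Lengths are in m, angles in degrees, forces in N, time in s.
With the tool pointing down it reaches from about 0.15 to 0.775 m from the base axis. Payload 6.1 kg.
Tool frame: the origin (TCP) lies at the very end of the fingers, on their centre line; the grasp point (between the pads) lies manip.grip_point_offset behind it (manip.grip_point_offset is the distance from the TCP to the grasp point, in m); x points along the fingers, y is the direction in which the jaws open and shut, and the axes are right-handed (so a half turn about x gives the same grasp; the last joint's range is limited). The gripper opens to 85 mm and grips with 20 to 120 N. Pads are 22 mm wide; open, the fingers measure 114 mm over their backs; the gripper's body (76 mm by 85 mm) begins 54 mm behind the grasp point. The pads swing forward as they close: fully open they stand 13 mm farther back than shut.
Start: joints at [76.49, 7.208, -2.269, 80.523, 0, 90], TCP at [0.123, 0.51, 0.231] pointing down, gripper open.
Joint ranges: [-155.77, 155.77], [-54.66, 111.73], [-72.52, 77.12], [-102.08, 115.82], [-83.92, 84.16], [-180, 180]. Speed limits (degrees/s): [136.94, 136.94, 172.46, 180, 180, 180].

INTERFACE

Orientations are given as a 3x3 rotation matrix whose columns are the frame's x, y, z axes.
In Python, from cell import manip gives the robot as it stands.
- The arm moves only by the shell command python3 -m creep 'ROWS' [FORCE]. ROWS is JSON, a list of rows, each a list of 5 numbers: the shift along the world's x, y, z in cm, then the turn about the world's z in rad, then the closure, from 0 (fully open) to 1 (shut). In form: [[x, y, z, twist, claw], ...]. A call has 1 to 12 rows; each row is the pose to reach, as a shift and turn from the pose measured when the call began; what a row does not reach only later rows make up. A row lasts 1/8 s, in which the tool goes at most 62.5 mm and 10.7 degrees, less where a joint would pass 70% of its speed; a pose out of reach is approached as far as the arm can. A call with a gripper value outside its range is refused whole. The fingers move at their own pace and stop on an object; FORCE is the grip in N (left out, the last holds). Time passes only in rows, so rows that repeat a pose let the fingers close. It gives the time, the measured TCP pose, the force and the opening at its end, in the units of the state.
- manip.get_obs(): the state, without advancing time (a new reading comes with each control period).
- manip.grab_frame(name): name is "scene" or "top" or "wrist"; returns a dict with "image" (384x512x3 uint8, red, green, blue), "intrinsics" (3x3 intrinsics, pixels), "rvec" (rotation vector, rad) and "tvec" (3), from world to camera coordinates, as OpenCV has them. Camera axes: x right, y down, z forward; pixel columns grow to the right and rows downward; lengths in m; the calibration is good to about 2 mm. A picture is of the moment at which its call begins. There is no depth.
- manip.job_done(): hands the job in, once; it reports no verdict.
The state is a dict: "time_s": time; "q": joint angles; "joint_vel": joint speeds; "joint_torque": joint torques, N m; "tcp_pos": TCP position; "eef_rot": TCP orientation; "ft_force": force on the tool from outside, world axes, zero at the start; "ft_torque": the same for the moment, N m; "opening": opening from 0.0 (shut) to 1.0 (fully open).
Only numpy, scipy, OpenCV 4.12 (cv2) and the standard library are available. Lean on these libraries where they do the work, as an engineer would, in place of code of your own. Each camera call takes 0.05 s, during which the arm holds its last target. There are 200 camera calls.

TASK

Put the five biscuits from the cooling rack out for sale: lay each whole one in the empty front part of the steel tray that already holds its kind (round, ring, or shortbread finger, the finger lying lengthwise like the others in its tray), and lay the two broken pieces next to each other in the tray of broken pieces. All must lie flat on the tray floor, right side up, set down rather than dropped, and the little white dish stays where it stands on the rack.

Things in the scene. Friction and masses are not known exactly. Their poses are not given: they have to be found in the camera images.
- round_biscuit_mid (a point): whole round biscuit, baked brown with dark chips, 64 mm across, 16 mm thick, edge slightly rounded, about 36 g, lying flat on the wire cooling rack. The point is its centre, half-way up (8 mm above its underside); z up.
- ring_biscuit_mid (a point): ring-shaped biscuit, 64 mm across with a 22 mm hole, 16 mm thick, about 30 g, lying flat on the rack. The point is its centre (in the hole), half-way up (8 mm above its underside); z up.
- finger_biscuit_mid (a point): whole shortbread finger, a bar 84 mm long (its x) by 26 mm wide (its y) by 18 mm thick, with pricked holes on top, about 30 g, lying flat on the rack. The point is its centre, half-way up (9 mm); z up.
- broken_round_mid (a point): broken half of a round biscuit, a half disc: the straight broken edge, 64 mm long along its y, faces its -x, the round edge its +x; 32 mm from broken edge to round edge, 16 mm thick, about 18 g, lying flat on the rack. The point is midway between broken and round edge (16 mm from each), half-way up (8 mm above the underside); z up.
- broken_finger_mid (a point): broken piece of a shortbread finger, 46 mm long (its x, broken end at +x) by 26 mm wide (its y) by 18 mm thick, about 16 g, lying flat on the rack. The point is its centre, half-way up (9 mm); z up.
- tray_round_free (a point): empty front of the whole round biscuits' tray: fixed steel tray 205 mm (its x) x 134 mm, walls 22 mm high, 3 mm thick, card on its front (-x) end, long side near world x; three round biscuits at its far (+x) end. Point: on the 3 mm thick floor, middle line, 40 mm from tray centre to the front; floor round it is empty 59 mm to the front, 50 mm to the stock, 128 mm across. z up.
- tray_ring_free (a point): empty front of the ring biscuits' tray: fixed steel tray 205 mm (its x) x 134 mm, walls 22 mm high, 3 mm thick, card on its front (-x) end, long side near world x; three ring biscuits at its far (+x) end. Point: on the 3 mm thick floor, middle line, 40 mm from tray centre to the front; floor round it is empty 59 mm to the front, 50 mm to the stock, 128 mm across. z up.
- tray_finger_free (a point): empty front of the shortbread fingers' tray: fixed steel tray 205 mm (its x) x 134 mm, walls 22 mm high, 3 mm thick, card on its front (-x) end, long side near world x; four whole fingers lying along its x at its far (+x) end. Point: on the 3 mm thick floor, middle line, 40 mm from tray centre to the front; floor round it is empty 59 mm to the front, 50 mm to the stock, 128 mm across. z up.
- tray_broken_free (a point): empty front of the broken pieces' tray: fixed steel tray 205 mm (its x) x 134 mm, walls 22 mm high, 3 mm thick, card on its front (-x) end, long side near world x; broken halves of round biscuits and pieces of fingers at its far (+x) end. Point: on the 3 mm thick floor, middle line, 40 mm from tray centre to the front; floor round it is empty 59 mm to the front, 50 mm to the stock, 128 mm across. z up.
- dish_mid (a point): small empty white dish, 62 mm across, 30 mm high, standing on the rack among the biscuits; not part of the job. Point: on its axis, half-way up (15 mm). The rack is a fixed wire grid 330 x 220 mm (long side near world x), top level, 22 mm above the counter; its six things stand in two rows of three, 105 mm apart in a row, 116 mm between rows.
Mind the look-alikes: they are no part of the job. Leave any red look-alike of the part that bears finger_biscuit_mid alone. Leave any green look-alike of the part that bears ring_biscuit_mid alone.

How it is judged (in metres and radians):
At the end, for the whole second after the job is handed in: Round, ring and finger each lie in the empty part of their own kind's tray, both broken pieces in the tray of broken pieces: flat on the floor (height within 5 mm, tilt under 0.15 rad, right side up), at rest; finger within 0.25 rad of the tray's length; dish within 25 mm of its start, upright (x of round_biscuit_mid in the frame of tray_round_free between -0.062 and 0.055 m and y of round_biscuit_mid in the frame of tray_round_free between -0.062 and 0.062 m and z of round_biscuit_mid in the frame of tray_round_free between 0.004 and 0.013 m and angle between each of round_biscuit_mid, ring_biscuit_mid, finger_biscuit_mid, broken_round_mid, broken_finger_mid's own z axis and vertical below 0.15 rad and linear speed of each of round_biscuit, ring_biscuit, finger_biscuit, broken_round, broken_finger below 0.02 m/s and angular speed of each of round_biscuit, ring_biscuit, finger_biscuit, broken_round, broken_finger below 0.2 rad/s and x of ring_biscuit_mid in the frame of tray_ring_free between -0.062 and 0.055 m and y of ring_biscuit_mid in the frame of tray_ring_free between -0.062 and 0.062 m and z of ring_biscuit_mid in the frame of tray_ring_free between 0.004 and 0.013 m and x of finger_biscuit_mid in the frame of tray_finger_free between -0.062 and 0.055 m and y of finger_biscuit_mid in the frame of tray_finger_free between -0.062 and 0.062 m and z of finger_biscuit_mid in the frame of tray_finger_free between 0.005 and 0.014 m and x of broken_round_mid in the frame of tray_broken_free between -0.062 and 0.055 m and y of broken_round_mid in the frame of tray_broken_free between -0.062 and 0.062 m and z of broken_round_mid in the frame of tray_broken_free between 0.004 and 0.013 m and x of broken_finger_mid in the frame of tray_broken_free between -0.062 and 0.055 m and y of broken_finger_mid in the frame of tray_broken_free between -0.062 and 0.062 m and z of broken_finger_mid in the frame of tray_broken_free between 0.005 and 0.014 m and angle between the x axis of finger_biscuit_mid and the x axis of tray_finger_free, either way round below 0.25 rad and not (distance of dish_mid from where it was at the start of the episode above 0.025 m or angle between dish_mid's own z axis and vertical above 0.4 rad)); the robot touches nothing.
It fails at once if the white dish is pushed more than 25 mm or tipped (distance of dish_mid from where it was at the start of the episode above 0.025 m or angle between dish_mid's own z axis and vertical above 0.4 rad).
It fails at once if a biscuit is dropped (it is faster than 1 m/s, a fall of 5 cm, while within 45 mm of the counter) ((linear speed of round_biscuit above 1 m/s and height (world z) of round_biscuit_mid below 0.045 m) or (linear speed of ring_biscuit above 1 m/s and height (world z) of ring_biscuit_mid below 0.045 m) or (linear speed of finger_biscuit above 1 m/s and height (world z) of finger_biscuit_mid below 0.045 m) or (linear speed of broken_round above 1 m/s and height (world z) of broken_round_mid below 0.045 m) or (linear speed of broken_finger above 1 m/s and height (world z) of broken_finger_mid below 0.045 m)).
It also fails if it takes over 120 s, if anything falls off the work surface, if the arm or the gripper's body presses on something with over 40 N, if the wrist force passes 120 N, or if a joint passes its speed limit or range.

## Working session

There is one attempt and no reset: what is moved stays moved. The work goes in short steps, Python scripts to look and compute and a shell command to move; the robot and the scene stay as the last step left them, time stands still between calls to the robot, and variables do not carry over. Pictures are saved under pics/ and viewed, about 12 in all and at most 16, crops included, and the job is handed in when it is done.

```bash
mkdir -p pics; ls
cat > h.py <<'E'
import numpy as np, cv2
from cell import manip
def grab(n):
    f=manip.grab_frame(n); return f
def save(im,name,s=1.0):
    cv2.imwrite('pics/'+name,cv2.resize(im[:,:,::-1],None,fx=s,fy=s,interpolation=cv2.INTER_CUBIC))
def ray(f,uv,z):
    R,_=cv2.Rodrigues(np.array(f['rvec'],float)); t=np.array(f['tvec'],float).ravel()
    uv=np.atleast_2d(uv).astype(float); K=np.array(f['intrinsics'],float)
    d=np.c_[uv,np.ones(len(uv))]@np.linalg.inv(K).T@R; c=-R.T@t
    return c+d*((z-c[2])/d[:,2])[:,None]
def proj(f,p):
    return cv2.projectPoints(np.atleast_2d(p).astype(float),np.array(f['rvec'],float),np.array(f['tvec'],float),np.array(f['intrinsics'],float),None)[0][:,0]
E
python3 - <<'E'
from h import *
import pickle
F={n:grab(n) for n in('top','scene')}
pickle.dump(F,open('F0.pkl','wb'))
for n in F: 
    save(F[n]['image'],n+'0.png',1.5); R,_=cv2.Rodrigues(np.array(F[n]['rvec'],float)); print(n,-R.T@np.array(F[n]['tvec'],float).ravel(), F[n]['intrinsics'])
o=manip.get_obs();print(o['tcp_pos'],o['eef_rot'],o['opening'],o['time_s'],manip.grip_point_offset)
E
```

```text
pics
top [0.25230192 0.01873625 1.28919626] [[442.14609103   0.         255.69801994]
 [  0.         442.14609103 197.56909239]
 [  0.           0.           1.        ]]
scene [ 1.36464742 -0.1305038   0.75379581] [[407.34870643   0.         260.43379837]
 [  0.         407.34870643 195.26113738]
 [  0.           0.           1.        ]]
[0.12254279 0.51012428 0.23060886] [[-3.48251974e-04  2.33583316e-01  9.72336728e-01]
 [-1.38357572e-03  9.72335744e-01 -2.33583575e-01]
 [-9.99998982e-01 -1.42664743e-03 -1.54376382e-05]] 0.9995778532368659 0.1 0.0187
```

View pics/top0.png

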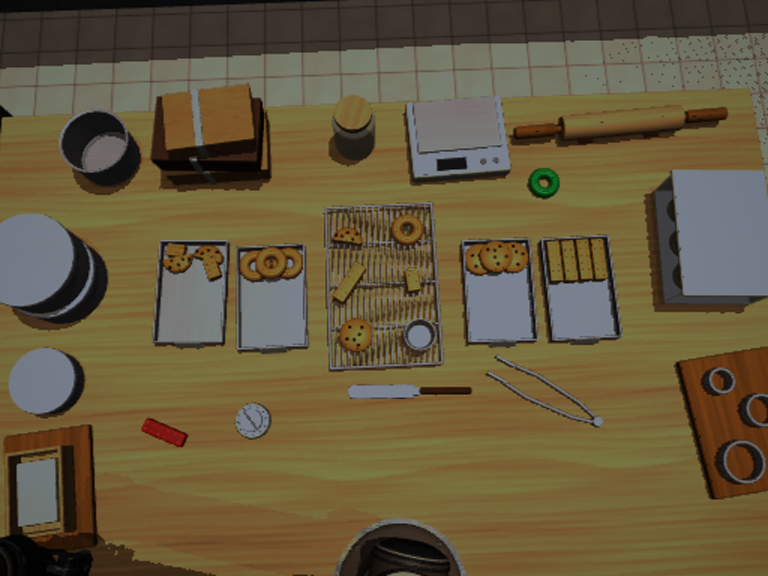

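View pics/scene0.png

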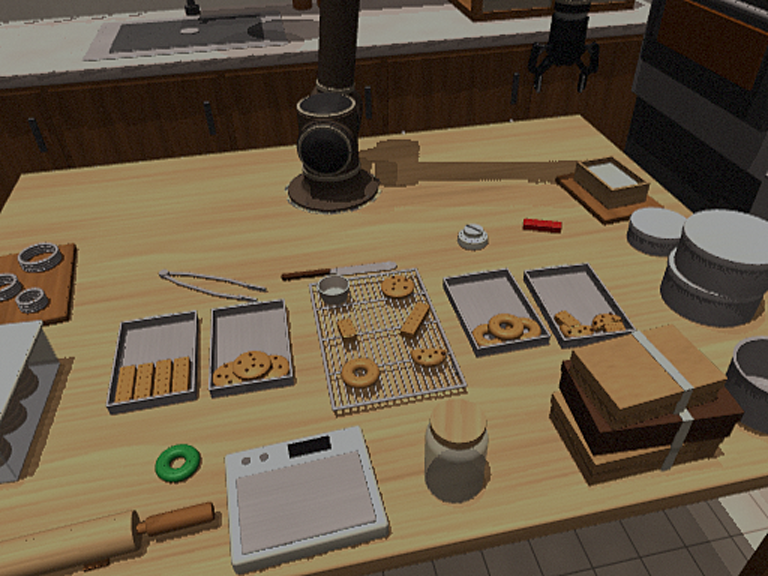

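Top view (768‑px scale). On the rack:
- round at (355,334)
- ring at (408,229)
- finger at (349,283)
- broken round at (347,236)
- broken finger at (413,281)
- dish at (419,335)

The trays are broken (191,293), ring (273,297), round (499,290) and finger (581,288).

Things that could be mistaken for the targets: the red bar (164,432), the green ring (544,182), and tray stock, i.e. rings (271,262), rounds (496,257), fingers (577,260) and broken pieces (192,260). I choose only the baked-brown items on the wire rack. Next I'll segment and measure them, with one close crop to check.

Run:
```python
from h import *
import pickle
F=pickle.load(open('F0.pkl','rb'));f=F['top'];im=f['image']
P={'round':(355,334,.038),'ring':(408,229,.038),'finger':(349,283,.040),'bround':(347,236,.038),'bfinger':(413,281,.040),'dish':(419,335,.052)}
for k,(u,v,z) in P.items(): print(k,ray(f,(u/1.5,v/1.5),z)[0].round(3), im[int(v/1.5),int(u/1.5)])
T={'broken':[(160,240),(229,241),(227,346),(153,344)],'ring':[(237,247),(306,244),(308,349),(237,351)],'round':[(461,239),(528,237),(537,342),(466,345)],'finger':[(541,237),(610,235),(620,339),(551,342)]}
for k,c in T.items():
    p=ray(f,np.array(c)/1.5,.022)[:,:2]; ctr=p.mean(0); ax=(p[0]+p[1]-p[2]-p[3])/2; L=np.linalg.norm(ax); a=ax/L
    print(k,'ctr',ctr.round(3),'L',L.round(3),'W',np.linalg.norm((p[0]+p[3]-p[1]-p[2])/2).round(3),'ang',np.degrees(np.arctan2(a[1],a[0])).round(1),'free',(ctr-.04*a).round(3))
save(im[120:255,90:425],'crop0.png',2.35)
```

```text
round [0.462 0.061 0.038] [123 113  54]
ring [ 0.668 -0.051  0.038] [77 67 58]
finger [0.562 0.069 0.04 ] [124 112  52]
bround [0.658 0.07  0.038] [124 103  45]
bfinger [ 0.561 -0.055  0.04 ] [124 114  54]
dish [ 0.452 -0.06   0.052] [122 129 144]
broken ctr [0.563 0.377] L 0.21 W 0.14 ang -1.3 free [0.523 0.378]
ring ctr [0.546 0.221] L 0.21 W 0.137 ang 0.1 free [0.506 0.221]
round ctr [ 0.54  -0.222] L 0.213 W 0.136 ang -1.0 free [ 0.5   -0.221]
finger ctr [ 0.538 -0.384] L 0.211 W 0.136 ang -1.0 free [ 0.498 -0.384]
```

View pics/crop0.png

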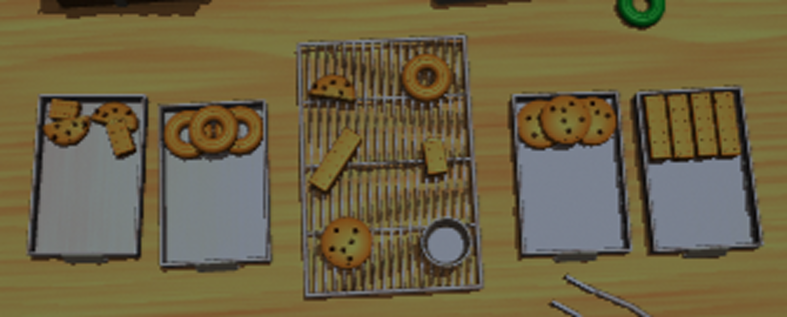

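The crop confirms the choices: all five brown items and the dish are on the rack, and the measured tray sizes match (about 210 x 137 mm). Next I move over the rack for a wrist look.

```bash
python3 -m creep '[[4,-5,1,0.1,0],[8,-10,2,0.235,0],[12,-15,3,0.235,0],[16,-20,4,0.235,0],[20,-25,5,0.235,0],[24,-30,6,0.235,0],[28,-35,7,0.235,0],[32,-40,8,0.235,0],[36,-45,8,0.235,0],[40,-50,8,0.235,0],[40,-50,8,0.235,0],[40,-50,8,0.235,0]]'
python3 - <<'E'
from h import *
import pickle
f=grab('wrist');pickle.dump(f,open('w1.pkl','wb'));save(f['image'],'w1.png',1.5)
o=manip.get_obs();print(o['tcp_pos'],o['eef_rot'],o['time_s'])
R,_=cv2.Rodrigues(np.array(f['rvec'],float)); print(-R.T@np.array(f['tvec'],float).ravel(),R)
E
```

```text
time_s: 1.6
tcp_pos: [0.5229, 0.0093, 0.3097]
eef_rot: [[-0.002, 0.003, 1.0], [-0.001, 1.0, -0.003], [-1.0, -0.001, -0.002]]
ft_force: [-0.5, 0.8, -0.2]
opening: 1.0
[0.52223292 0.01024036 0.31009141] [[-1.55789666e-03  1.51190521e-03  9.99997644e-01]
 [-9.97119118e-04  9.99998358e-01 -1.51345970e-03]
 [-9.99998289e-01 -9.99474583e-04 -1.55638656e-03]] 1.65
[0.45498461 0.00924255 0.45278752] [[ 1.51276809e-03  9.99997153e-01 -1.84534038e-03]
 [ 9.63342956e-01 -9.62265595e-04  2.68271173e-01]
 [ 2.68268634e-01 -2.18352773e-03 -9.63341670e-01]]
```

View pics/w1.png

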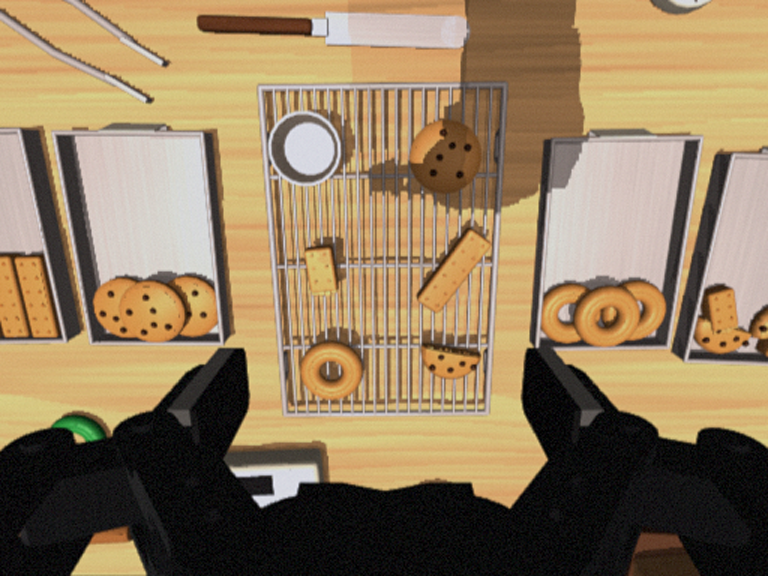

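Wrist view (768 scale): dish (305,148), round (446,155, part shadowed), broken finger (321,270), finger (455,270), ring (331,371), broken round (451,360). The trays at left and right are also visible. I'll segment by colour.

Run:
```python
from h import *
import pickle
f=pickle.load(open('w1.pkl','rb'));im=f['image']
hsv=cv2.cvtColor(im,cv2.COLOR_RGB2HSV)
for n,(u,v) in dict(round=(430,140),roundsh=(455,160),finger=(455,275),ring=(310,372),bf=(322,265),br=(440,362),wood=(230,300),wood2=(400,320),woodsh=(395,180)).items():
    print(n,hsv[int(v/1.5)-1:int(v/1.5)+2,int(u/1.5)-1:int(u/1.5)+2].reshape(-1,3).mean(0).round())
m=((hsv[...,0]<=19)&(hsv[...,1]>120)).astype(np.uint8)*255
m=cv2.morphologyEx(m,cv2.MORPH_OPEN,np.ones((3,3),np.uint8))
m=cv2.morphologyEx(m,cv2.MORPH_CLOSE,np.ones((5,5),np.uint8))
cs,_=cv2.findContours(m,cv2.RETR_EXTERNAL,cv2.CHAIN_APPROX_NONE)
ov=im.copy()
for c in cs:
    if cv2.contourArea(c)<250: continue
    cv2.drawContours(ov,[c],-1,(0,0,255),1)
    (u,v),s,a=cv2.minAreaRect(c)
    if not(180<u<340 and 50<v<280):continue
    p=ray(f,c[:,0],.038)[:,:2].astype(np.float32)
    (x,y),s2,a2=cv2.minAreaRect(p*1000); print((round(u),round(v)),'rect',round(x),round(y),np.round(s2),round(a2,1),'circ',np.round(cv2.minEnclosingCircle(p*1000)[0]),round(cv2.minEnclosingCircle(p*1000)[1]))
save(ov[50:290,0:512],'w1o.png',1.56)
```

```text
round [ 15. 157. 214.]
roundsh [ 15. 151. 119.]
finger [ 17. 149. 214.]
ring [ 17. 156. 215.]
bf [ 23. 119. 214.]
br [ 17. 159. 205.]
wood [ 15. 131. 122.]
wood2 [ 16. 102. 169.]
woodsh [ 12.  78. 100.]
(299, 237) rect 653 70 [72. 61.] 90.0 circ [653.  70.] 47
(258, 166) rect 559 7 [299. 198.] 0.5 circ [559.   7.] 179
(284, 68) rect 423 41 [548. 163.] 89.9 circ [346.  41.] 274
```

View pics/w1o.png

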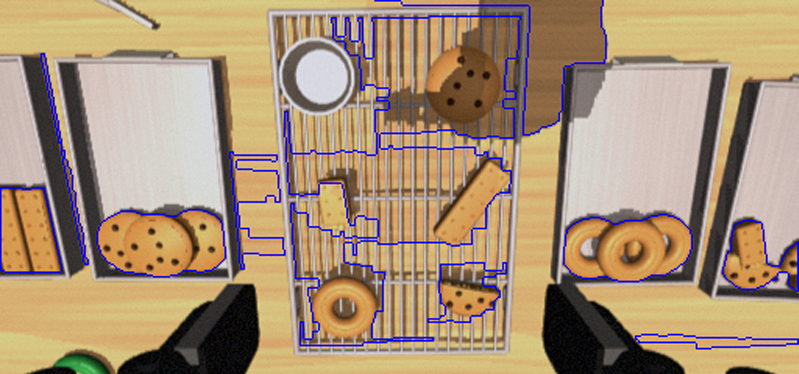

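Run:
```python
from h import *
import pickle
f=pickle.load(open('w1.pkl','rb'));im=f['image']
hsv=cv2.cvtColor(im,cv2.COLOR_RGB2HSV)
m=((hsv[...,1]>105)&(hsv[...,2]>180)).astype(np.uint8)*255
m=cv2.morphologyEx(m,cv2.MORPH_OPEN,cv2.getStructuringElement(cv2.MORPH_ELLIPSE,(7,7)))
cs,_=cv2.findContours(m,cv2.RETR_EXTERNAL,cv2.CHAIN_APPROX_NONE)
ov=im.copy()
for c in cs:
    if cv2.contourArea(c)<150: continue
    (u,v),s,a=cv2.minAreaRect(c)
    if not(180<u<340 and 50<v<280):continue
    cv2.drawContours(ov,[c],-1,(0,0,255),1)
    p=ray(f,c[:,0],.039)[:,:2].astype(np.float32)
    (x,y),s2,a2=cv2.minAreaRect(p*1000); print((round(u*1.5),round(v*1.5)),'rect',round(x),round(y),np.round(s2),round(a2,1),'circ',np.round(cv2.minEnclosingCircle(p*1000)[0]),round(cv2.minEnclosingCircle(p*1000)[1]))
save(ov[55:280,172:342],'w1p.png',2.6)
```

```text
(284, 406) rect 707 -97 [54. 87.] 4.4 circ [717. -96.] 45
(330, 372) rect 671 -46 [57. 56.] 90.0 circ [671. -46.] 29
(320, 272) rect 568 -52 [44. 24.] 6.1 circ [568. -52.] 23
(456, 275) rect 571 74 [30. 85.] 55.2 circ [570.  73.] 43
(423, 143) rect 452 42 [15. 34.] 50.5 circ [453.  43.] 17
```

View pics/w1p.png

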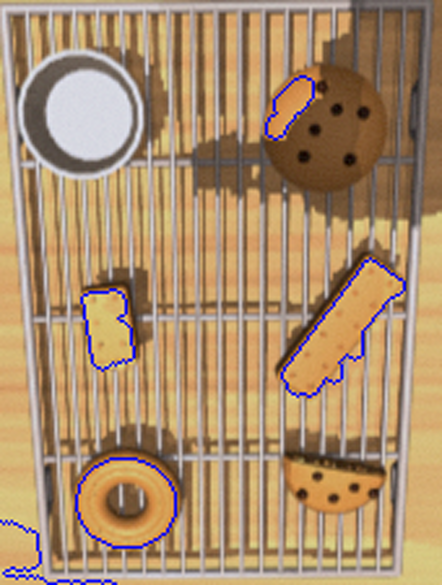

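Crop (scale 2.6, offset 172,55): all outlines are clear. Round centre is about (326,129). Finger corners are (282,372), (308,397), (407,287), (368,256). The broken round's straight top edge runs (286,466) to (385,473), with its apex at (333,514). I'll ray-cast these.

Run:
```python
from h import *
import pickle
f=pickle.load(open('w1.pkl','rb'))
def R(pts,z): return ray(f,np.array(pts)/2.6+[172,55]-0.3,z)[:,:2]*1000
for n,p in dict(round=R([(265,129),(388,129),(326,65),(326,192)],.032),ring=R([(75,499),(178,499),(126,449),(126,549)],.030),dish=R([(20,115),(145,115),(82,50),(82,179)],.05),
 finger=R([(282,372),(308,397),(407,287),(368,256)],.040), bf=R([(83,290),(125,287),(135,362),(99,370)],.040)).items():
    c=p.mean(0); print(n,c.round(1),np.round([np.linalg.norm(p[0]-p[1]),np.linalg.norm(p[2]-p[3])],0), np.round([np.linalg.norm(p[1]-p[2]),np.linalg.norm(p[0]-p[3])],0), 'longang',np.degrees(np.arctan2(*((p[2]+p[3]-p[0]-p[1])[::-1]))).round(1))
p=R([(286,466),(385,473),(333,514)],.038);print('bround',p.round(1),np.linalg.norm(p[0]-p[1]),'edge ang',np.degrees(np.arctan2(*(p[1]-p[0])[::-1])))
p=ray(f,np.array([(275,94),(500,94),(290,405),(483,405)])/1.5,.022)*1000;print('rack',p.round())
T={'ring':[(545,340),(677,342),(700,138),(552,143)],'round':[(93,340),(218,338),(203,137),(62,143)]}
for k,c in T.items():
    p=ray(f,np.array(c)/1.5,.022)[:,:2]; print(k,p.round(3),p.mean(0).round(3))
```

```text
round [463.8  62.4] [63. 63.] [45. 45.] longang -30.6
ring [672.8 -46.9] [60. 64.] [43. 44.] longang -27.4
dish [456.7 -58.8] [61. 61.] [42. 42.] longang -33.0
finger [567.3  72.5] [20. 27.] [80. 77.] longang 143.1
bf [566.4 -50.6] [22. 20.] [42. 45.] longang 7.0
bround [[647.9  45.2]
 [652.3 101.3]
 [678.   72.8]] 56.304399773613326 edge ang 85.56935081010953
rack [[411. -88.  22.]
 [411. 109.  22.]
 [717. -92.  22.]
 [717. 111.  22.]]
ring [[0.643 0.17 ]
 [0.646 0.303]
 [0.448 0.291]
 [0.452 0.159]] [0.547 0.231]
round [[ 0.643 -0.287]
 [ 0.641 -0.16 ]
 [ 0.447 -0.155]
 [ 0.452 -0.282]] [ 0.546 -0.221]
```

Spacings agree with the given 105/116 mm within a few mm. Round biscuit first.

```bash
python3 -m creep '[[-2,2,-5,0,0],[-4,4,-10,0,0],[-5.8,5.2,-15,0,0],[-5.8,5.2,-20,0,0],[-5.8,5.2,-23,0,0],[-5.8,5.2,-25,0,0],[-5.8,5.2,-27,0,0],[-5.8,5.2,-28,0,0],[-5.8,5.2,-29.1,0,0],[-5.8,5.2,-29.1,0,0]]' 40
```

```text
time_s: 2.9
tcp_pos: [0.4638, 0.0626, 0.0188]
eef_rot: [[-0.002, 0.001, 1.0], [-0.001, 1.0, -0.001], [-1.0, -0.001, -0.002]]
ft_force: [-0.2, 1.1, 0.8]
opening: 0.998
```

```bash
python3 -m creep '[[0,0,0,0,1],[0,0,0,0,1],[0,0,0,0,1],[0,0,0,0,1],[0,0,0,0,1],[0,0,0,0,1],[0,0,0,0,1],[0,0,0,0,1]]' 40
python3 - <<'E'
from h import *
f=grab('wrist');save(f['image'],'w2.png',1.2)
E
```

```text
time_s: 3.9
tcp_pos: [0.4641, 0.0626, 0.0201]
eef_rot: [[-0.001, 0.001, 1.0], [-0.0, 1.0, -0.001], [-1.0, -0.0, -0.001]]
ft_force: [-2.5, -0.1, 7.5]
opening: 0.72
```

View pics/w2.png

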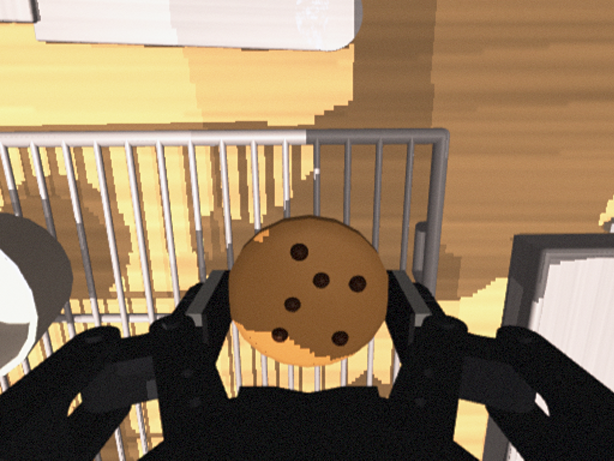

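Gripped: opening 0.72, about 61 mm, and the round biscuit is centred between the pads. The tips just touch the rack, so the underside sits about 2 mm above the TCP. Carrying it to the round tray.

```bash
python3 -m creep '[[0,0,2,0,1],[0,0,5,0,1],[0,-2,9,0,1],[1,-7,10,0,1],[2,-12,10,0,1],[3,-17,10,0,1],[3.6,-22,10,0,1],[3.6,-26,10,0,1],[3.6,-28.4,8,0,1],[3.6,-28.4,5,0,1],[3.6,-28.4,3,0,1],[3.6,-28.4,3,0,1]]'
python3 - <<'E'
from h import *
f=grab('wrist');save(f['image'],'w3.png',1.0)
E
```

```text
time_s: 5.45
tcp_pos: [0.499, -0.2211, 0.0489]
eef_rot: [[-0.004, 0.002, 1.0], [0.001, 1.0, -0.002], [-1.0, 0.001, -0.004]]
ft_force: [0.4, 0.1, -0.7]
opening: 0.721
```

View pics/w3.png

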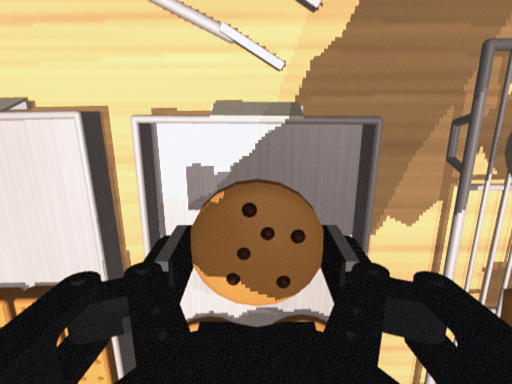

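Held flat and centred between the tray walls (columns 140 to 375, biscuit at 258). Lowering it.

```bash
python3 -m creep '[[0,0,-2,0,1],[0,0,-3.5,0,1],[0,0,-4.3,0,1],[0,0,-4.6,0,1],[0,0,-4.6,0,1],[0,0,-4.6,0,1]]'
```

```text
time_s: 6.25
tcp_pos: [0.5002, -0.2215, 0.0046]
eef_rot: [[-0.001, 0.001, 1.0], [-0.0, 1.0, -0.001], [-1.0, -0.0, -0.001]]
ft_force: [-0.1, 0.4, 0.8]
opening: 0.723
```

```bash
python3 -m creep '[[0,0,-0.2,0,1],[0,0,-0.3,0,1],[0,0,-0.3,0,1]]'
```

```text
time_s: 6.62
tcp_pos: [0.5002, -0.2215, 0.0016]
eef_rot: [[-0.001, 0.001, 1.0], [-0.0, 1.0, -0.001], [-1.0, -0.0, -0.001]]
ft_force: [-0.7, -0.3, -0.7]
opening: 0.721
```

```bash
python3 -m creep '[[0,0,-0.1,0,1],[0,0,-0.15,0,1],[0,0,-0.15,0,1]]'
```

```text
time_s: 7.0
tcp_pos: [0.5002, -0.2215, 0.0011]
eef_rot: [[-0.001, 0.001, 1.0], [-0.001, 1.0, -0.001], [-1.0, -0.001, -0.001]]
ft_force: [-3.1, 1.6, 7.9]
opening: 0.722
```

Contact at 7.9 N. Releasing, lifting, and moving to the ring.

```bash
python3 -m creep '[[0,0,0,0,0.2],[0,0,0,0,0.15],[0,0,0,0,0.12],[0,0,1,0,0.1],[0,0,4,0,0.1],[0,0,9,0,0],[3,3.5,13,0,0],[7,7.5,14,0,0],[11,11.5,14,0,0],[15,15.5,14,0,0],[17.3,17.5,13,0,0],[17.3,17.5,12,0,0]]'
python3 -m creep '[[0,0,0,0,0],[0,0,-4,0,0],[0,0,-8,0,0],[0,0,-9,0,0]]'
python3 - <<'E'
from h import *
f=grab('wrist');save(f['image'],'w4.png',1.0)
E
```

```text
time_s: 8.5
tcp_pos: [0.6746, -0.0447, 0.1206]
eef_rot: [[-0.0, -0.001, 1.0], [-0.001, 1.0, 0.001], [-1.0, -0.001, -0.0]]
ft_force: [-0.1, -0.4, -1.0]
opening: 0.997
time_s: 9.0
tcp_pos: [0.6721, -0.0457, 0.0287]
eef_rot: [[-0.005, -0.0, 1.0], [-0.0, 1.0, 0.0], [-1.0, -0.0, -0.005]]
ft_force: [-0.7, -0.6, -0.2]
opening: 1.001
```

View pics/w4.png

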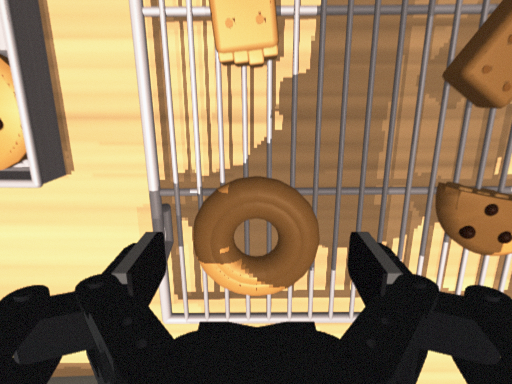

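The ring is centred (256,236) between the pads. Descending to grip it.

```bash
python3 -m creep '[[0,0,-0.7,0,0],[0,0,-1,0,0],[0,0,-1,0,0.3],[0,0,-1,0,1],[0,0,-1,0,1],[0,0,-1,0,1],[0,0,-1,0,1],[0,0,-1,0,1],[0,0,-1,0,1]]' 40
```

```text
time_s: 10.18
tcp_pos: [0.6734, -0.0456, 0.0201]
eef_rot: [[-0.002, -0.0, 1.0], [-0.001, 1.0, 0.0], [-1.0, -0.001, -0.002]]
ft_force: [-0.9, 0.3, 5.6]
opening: 0.735
```

```bash
python3 -m creep '[[0,0,2,0,1],[0,0,5,0,1],[-2,2,9,0,1],[-5,6,10,0,1],[-8,11,10,0,1],[-11,16,10,0,1],[-14,21,10,0,1],[-16.8,25,10,0,1],[-16.8,27.2,8,0,1],[-16.8,27.2,5,0,1],[-16.8,27.2,3,0,1],[-16.8,27.2,3,0,1]]'
python3 - <<'E'
from h import *
f=grab('wrist');save(f['image'],'w5.png',1.0)
E
```

```text
time_s: 11.68
tcp_pos: [0.5039, 0.226, 0.0484]
eef_rot: [[-0.005, -0.001, 1.0], [-0.002, 1.0, 0.001], [-1.0, -0.002, -0.005]]
ft_force: [0.3, 0.3, 0.8]
opening: 0.737
```

View pics/w5.png

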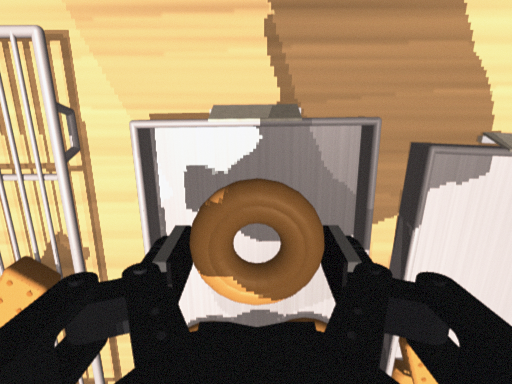

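Ring held flat and centred (walls at columns 137 to 375). Lowering to the same contact height as the round.

```bash
python3 -m creep '[[0,0,-2,0,1],[0,0,-3.5,0,1],[0,0,-4.3,0,1],[0,0,-4.6,0,1],[0,0,-4.7,0,1],[0,0,-4.7,0,1],[0,0,-4.75,0,1],[0,0,-4.75,0,1]]'
```

```text
time_s: 12.72
tcp_pos: [0.5049, 0.2263, 0.0024]
eef_rot: [[-0.003, -0.0, 1.0], [-0.001, 1.0, 0.0], [-1.0, -0.001, -0.003]]
ft_force: [-0.3, 0.3, 0.1]
opening: 0.734
```

```bash
python3 -m creep '[[0,0,-0.1,0,1],[0,0,-0.15,0,1],[0,0,-0.15,0,1]]'
```

```text
time_s: 13.1
tcp_pos: [0.5049, 0.2263, 0.001]
eef_rot: [[-0.003, -0.0, 1.0], [-0.001, 1.0, 0.0], [-1.0, -0.001, -0.003]]
ft_force: [-1.5, 0.1, 1.3]
opening: 0.734
```

```bash
python3 -m creep '[[0,0,0,0,0.2],[0,0,0,0,0.15],[0,0,0,0,0.12],[0,0,1,0,0.1],[0,0,4,0,0.1],[0,0,9,0,0.2],[2,-4,12,-0.15,0.3],[4,-8,12,-0.3,0.35],[6.2,-13,11,-0.45,0.35],[6.2,-15.4,10,-0.6,0.35],[6.2,-15.4,8,-0.645,0.35],[6.2,-15.4,6,-0.645,0.35]]'
python3 - <<'E'
from h import *
f=grab('wrist');save(f['image'],'w6.png',1.0)
E
```

```text
time_s: 14.6
tcp_pos: [0.5673, 0.0717, 0.0614]
eef_rot: [[-0.002, 0.602, 0.798], [0.001, 0.798, -0.602], [-1.0, -0.0, -0.002]]
ft_force: [0.4, -0.6, 0.2]
opening: 0.648
```

View pics/w6.png

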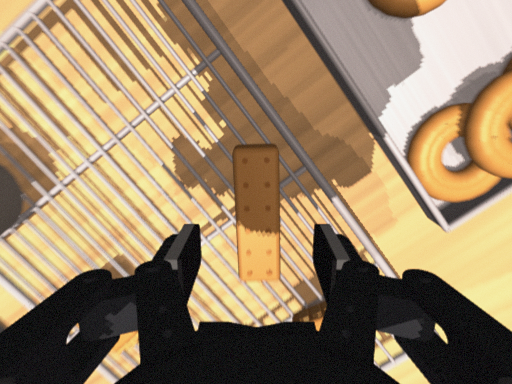

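The finger is aligned (235–278, 145–280) and centred. Descending.

```bash
python3 -m creep '[[0,0,-1.5,0,0.35],[0,0,-3,0,0.35],[0,0,-3.4,0,0.35],[0,0,-3.4,0,0.35],[0,0,-3.4,0,0.6],[0,0,-3.4,0,1],[0,0,-3.4,0,1],[0,0,-3.4,0,1],[0,0,-3.4,0,1],[0,0,-3.4,0,1]]' 40
```

```text
time_s: 15.9
tcp_pos: [0.5664, 0.0718, 0.0253]
eef_rot: [[-0.004, 0.602, 0.799], [0.001, 0.799, -0.602], [-1.0, -0.002, -0.004]]
ft_force: [0.5, 0.3, 5.1]
opening: 0.291
```

```bash
python3 -m creep '[[0,0,2,0,1],[0,0,5,0,1],[-1,-3,9,0.15,1],[-2,-8,10,0.3,1],[-3,-13,10,0.45,1],[-4,-18,10,0.6,1],[-5,-23,10,0.64,1],[-6,-28,10,0.64,1],[-6.6,-33,10,0.64,1],[-6.6,-38,10,0.64,1],[-6.6,-42,10,0.64,1],[-6.6,-45.6,9,0.64,1]]' 
python3 -m creep '[[0,0,-2,0,1],[0,0,-4,0,1],[0,0,-5,0,1],[0,0,-5,0,1]]'
python3 - <<'E'
from h import *
f=grab('wrist');save(f['image'],'w7.png',1.0)
E
```

```text
time_s: 17.4
tcp_pos: [0.5003, -0.386, 0.1154]
eef_rot: [[-0.003, 0.006, 1.0], [-0.002, 1.0, -0.006], [-1.0, -0.002, -0.003]]
ft_force: [0.8, -0.5, -0.2]
opening: 0.289
time_s: 17.9
tcp_pos: [0.4998, -0.3855, 0.0646]
eef_rot: [[-0.005, 0.006, 1.0], [-0.001, 1.0, -0.006], [-1.0, -0.001, -0.005]]
ft_force: [0.4, 0.2, -0.7]
opening: 0.293
```

View pics/w7.png

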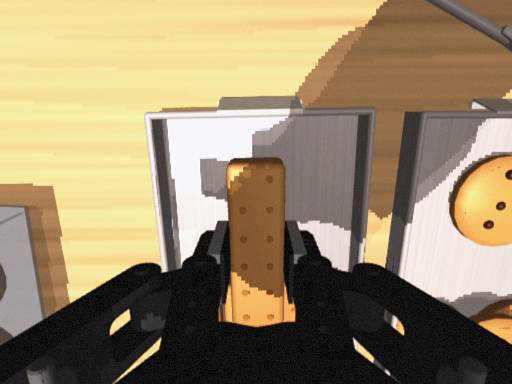

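The finger is held straight and centred in its tray. The round biscuit at right lies flat in its own. Lowering.

```bash
python3 -m creep '[[-0.5,0,-2,0,1],[-0.5,0,-4,0,1],[-0.5,0,-5,0,1],[-0.5,0,-5.4,0,1],[-0.5,0,-5.5,0,1],[-0.5,0,-5.5,0,1],[-0.5,0,-5.5,0,1]]'
python3 -m creep '[[0,0,-0.1,0,1],[0,0,-0.2,0,1],[0,0,-0.2,0,1]]'
```

```text
time_s: 18.82
tcp_pos: [0.4956, -0.386, 0.0111]
eef_rot: [[-0.003, 0.006, 1.0], [-0.003, 1.0, -0.006], [-1.0, -0.003, -0.003]]
ft_force: [0.3, 0.0, 0.0]
opening: 0.294
time_s: 19.2
tcp_pos: [0.4955, -0.386, 0.0089]
eef_rot: [[-0.003, 0.006, 1.0], [-0.003, 1.0, -0.006], [-1.0, -0.003, -0.003]]
ft_force: [-0.3, 0.0, 0.2]
opening: 0.297
```

```bash
python3 -m creep '[[0,0,-0.1,0,1],[0,0,-0.2,0,1],[0,0,-0.2,0,1]]'
python3 -m creep '[[0,0,-0.1,0,1],[0,0,-0.1,0,1]]'
```

```text
time_s: 19.58
tcp_pos: [0.4954, -0.3859, 0.0068]
eef_rot: [[-0.003, 0.006, 1.0], [-0.002, 1.0, -0.006], [-1.0, -0.002, -0.003]]
ft_force: [0.6, -0.0, -0.8]
opening: 0.291
time_s: 19.82
tcp_pos: [0.4955, -0.386, 0.0063]
eef_rot: [[-0.003, 0.006, 1.0], [-0.003, 1.0, -0.006], [-1.0, -0.003, -0.003]]
ft_force: [-1.4, 1.1, 4.4]
opening: 0.292
```

Contact at the expected height (4.4 N). Releasing the finger and moving to the broken round, with the jaws along its x.

```bash
python3 -m creep '[[0,0,0,0,0.6],[0,0,0,0,0.55],[0,0,0,0,0.5],[0,0,1,0,0.45],[0,0,4,0,0.4],[0,0,9,0,0.4],[2,5,12,-0.18,0.4],[4,10,12,-0.36,0.4],[6,15,12,-0.54,0.4],[8,20,12,-0.72,0.4],[10,25,12,-0.9,0.4],[12,30,12,-1.08,0.4]]'
python3 - <<'E'
from h import *
o=manip.get_obs();p=o['tcp_pos'];y=np.array(o['eef_rot'])[:,1];a=np.degrees(np.arctan2(y[1],y[0]))
print('shift cm',100*(.664-p[0]),100*(.073-p[1]),100*(.08-p[2]),'turn',np.radians(-4.4-a),o['q'])
E
```

```text
time_s: 21.32
tcp_pos: [0.6162, -0.0843, 0.1273]
eef_rot: [[-0.003, 0.887, 0.461], [0.001, 0.461, -0.888], [-1.0, -0.002, -0.002]]
ft_force: [-0.1, -0.4, 0.2]
opening: 0.599
shift cm 4.780453175479171 15.731442433259435 -4.7312740312748724 turn -0.5556968139110932 [-7.80955084e+00  1.87902700e+01 -7.14405047e-01  7.06513591e+01
  3.81312362e-02  5.47514266e+01]
```

```bash
python3 -m creep '[[2,5,0,-0.18,0.4],[4,10,-2,-0.36,0.4],[4.8,15,-4,-0.54,0.4],[4.8,15.7,-6.5,-0.556,0.4],[4.8,15.7,-6.7,-0.556,0.4],[4.8,15.7,-6.7,-0.556,0.4]]'
python3 - <<'E'
from h import *
f=grab('wrist');save(f['image'],'w8.png',1.0)
o=manip.get_obs();print(proj(f,[[o['tcp_pos'][0],o['tcp_pos'][1],.038]]))
E
```

```text
time_s: 22.08
tcp_pos: [0.6644, 0.0721, 0.0613]
eef_rot: [[-0.001, 0.997, -0.077], [0.002, -0.077, -0.997], [-1.0, -0.001, -0.002]]
ft_force: [-0.0, -0.0, 0.9]
opening: 0.598
[[256.61309855 218.70002826]]
```

View pics/w8.png

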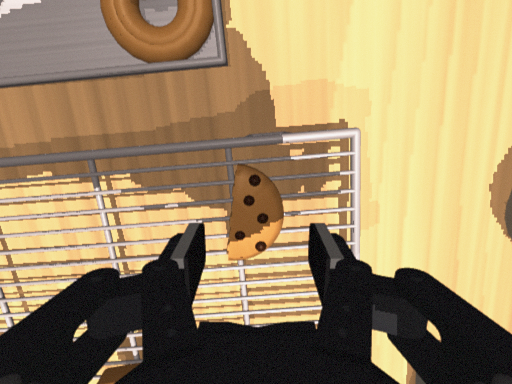

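The half disc is centred at (256,212) against an aim point of (257,219). Its edge leans about 5°, so I'll correct by +y 4 mm and -0.08 rad, then descend and grip.

```bash
python3 -m creep '[[0,0.4,-1,-0.08,0.4],[0,0.4,-2.5,-0.08,0.4],[0,0.4,-3.4,-0.08,0.4],[0,0.4,-3.4,-0.08,0.4],[0,0.4,-3.4,-0.08,0.6],[0,0.4,-3.4,-0.08,1],[0,0.4,-3.4,-0.08,1],[0,0.4,-3.4,-0.08,1],[0,0.4,-3.4,-0.08,1],[0,0.4,-3.4,-0.08,1]]' 40
python3 -m creep '[[0,0,1,0,1],[0,0,4,0,1],[0,0,7,0,1],[0,0,7,0,1]]'
python3 - <<'E'
from h import *
f=grab('wrist');save(f['image'],'w9.png',1.0)
E
```

```text
time_s: 23.38
tcp_pos: [0.6652, 0.0759, 0.0284]
eef_rot: [[0.001, 0.988, -0.157], [0.002, -0.157, -0.988], [-1.0, 0.001, -0.003]]
ft_force: [-0.5, -0.2, 5.3]
opening: 0.357
time_s: 23.88
tcp_pos: [0.6667, 0.0761, 0.1014]
eef_rot: [[0.006, 0.988, -0.157], [0.003, -0.157, -0.988], [-1.0, 0.005, -0.004]]
ft_force: [-0.3, -0.4, -0.2]
opening: 0.358
```

View pics/w9.png

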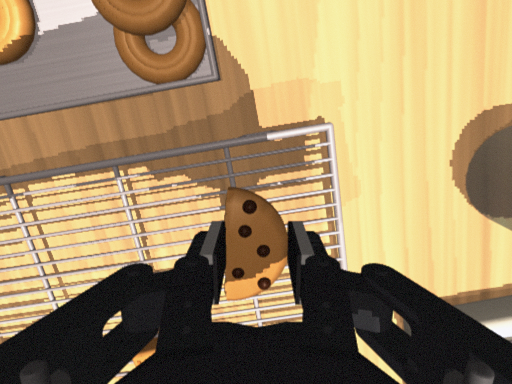

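The half disc is held square, with its straight edge on the left pad. Moving to the broken tray: target about (0.515, 0.400), jaws along y. Expected contact is at TCP z ≈ 0.009.

```bash
python3 -m creep '[[-1,3,0,0.18,1],[-2,6,0,0.36,1],[-4,9,0,0.54,1],[-6,12,0,0.72,1],[-8,16,0,0.9,1],[-10,20,0,1.08,1],[-12,24,0,1.26,1],[-14,28,0,1.44,1],[-15.2,31,0,1.62,1],[-15.2,32.4,-1,1.7,1],[-15.2,32.4,-3,1.7,1],[-15.2,32.4,-5,1.7,1]]'
python3 - <<'E'
from h import *
import pickle
f=grab('wrist');pickle.dump(f,open('w10.pkl','wb'));save(f['image'],'w10.png',1.0)
o=manip.get_obs();print(o['tcp_pos'],np.array(o['eef_rot'])[:,1])
g=cv2.cvtColor(f['image'],cv2.COLOR_RGB2GRAY)
# project predicted tray interior corners (rim height)
c=np.array([.563,.381]);print(proj(f,[[c[0]-.1025,c[1]-.067,.022],[c[0]-.1025,c[1]+.067,.022],[c[0],c[1]-.067,.022],[c[0],c[1]+.067,.022]]))
for r in(110,130,150,170): print(r,np.where(np.abs(np.diff(g[r].astype(int)))>25)[0])
E
```

```text
time_s: 25.42
tcp_pos: [0.5128, 0.3998, 0.0472]
eef_rot: [[-0.005, 0.028, 1.0], [0.001, 1.0, -0.028], [-1.0, 0.001, -0.005]]
ft_force: [-0.4, -0.5, 0.2]
opening: 0.358
[0.51161513 0.39870136 0.04419126] [ 0.02821914  0.99960078 -0.00140194]
[[ 96.9583644  131.81444398]
 [343.65764299 125.19894576]
 [123.56295962 295.20832372]
 [335.71772355 290.2471645 ]]
110 [ 51  52  53  82  83 260 263]
130 [ 55  56  57  86  87 128 278 280 491 493]
150 [ 59  60  61  89 115 116 117 118 134 135 247 250 290 338 339 474 475]
170 [ 19  64  65  66  93 117 118 119 120 137 138 188 189 216 229 230 336 337
 437]
```

View pics/w10.png

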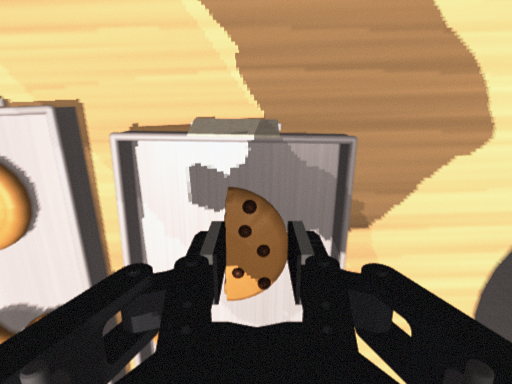

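Tray rim is at columns 110–356, row 137, so the tray centre is y≈0.386, front inside ≈0.468. The half disc hangs well inside; I shift +6 mm in y and lower it.

```bash
python3 -m creep '[[0.2,0.3,-1.5,0,1],[0.2,0.6,-2.5,0,1],[0.2,0.6,-3,0,1],[0.2,0.6,-3.2,0,1],[0.2,0.6,-3.2,0,1],[0.2,0.6,-3.2,0,1]]'
python3 -m creep '[[0,0,-0.1,0,1],[0,0,-0.1,0,1]]'
```

```text
time_s: 26.22
tcp_pos: [0.5139, 0.4048, 0.0128]
eef_rot: [[-0.008, 0.028, 1.0], [-0.001, 1.0, -0.028], [-1.0, -0.001, -0.008]]
ft_force: [0.4, -0.3, -1.0]
opening: 0.359
time_s: 26.48
tcp_pos: [0.514, 0.4049, 0.012]
eef_rot: [[-0.007, 0.028, 1.0], [-0.0, 1.0, -0.028], [-1.0, -0.001, -0.007]]
ft_force: [-0.5, 0.3, 0.7]
opening: 0.36
```

```bash
python3 -m creep '[[0,0,-0.1,0,1],[0,0,-0.1,0,1]]'
```

```text
time_s: 26.72
tcp_pos: [0.5139, 0.4049, 0.0109]
eef_rot: [[-0.007, 0.028, 1.0], [-0.0, 1.0, -0.028], [-1.0, -0.001, -0.007]]
ft_force: [-0.2, 0.6, -0.3]
opening: 0.359
```

```bash
python3 -m creep '[[0,0,-0.1,0,1],[0,0,-0.15,0,1],[0,0,-0.15,0,1]]'
```

```text
time_s: 27.1
tcp_pos: [0.5139, 0.4049, 0.0095]
eef_rot: [[-0.007, 0.028, 1.0], [-0.0, 1.0, -0.028], [-1.0, -0.001, -0.007]]
ft_force: [-0.1, -0.7, 1.0]
opening: 0.357
```

```bash
python3 -m creep '[[0,0,-0.05,0,1],[0,0,-0.1,0,1]]'
```

```text
time_s: 27.35
tcp_pos: [0.5139, 0.4049, 0.0094]
eef_rot: [[-0.007, 0.028, 1.0], [-0.0, 1.0, -0.028], [-1.0, -0.0, -0.007]]
ft_force: [-3.8, -2.5, 9.0]
opening: 0.354
```

Contact at the predicted height. Releasing and moving to the broken finger.

```bash
python3 -m creep '[[0,0,0,0,0.6],[0,0,0,0,0.56],[0,0,0,0,0.55],[0,0,1,0,0.5],[0,0,4,0,0.4],[0,0,9,0,0.4],[1,-5,10,0.05,0.4],[2,-10,10,0.1,0.4],[3,-15,10,0.14,0.4],[4,-20,10,0.14,0.4],[5.2,-25,10,0.14,0.4],[5.2,-30,10,0.14,0.4]]'
python3 - <<'E'
from h import *
o=manip.get_obs();p=o['tcp_pos'];y=np.array(o['eef_rot'])[:,1];a=np.degrees(np.arctan2(y[1],y[0]))
print('shift cm',100*(.5664-p[0]),100*(-.0506-p[1]),100*(.061-p[2]),'turn',np.radians(96.5-a))
E
```

```text
time_s: 28.85
tcp_pos: [0.5667, 0.1032, 0.1102]
eef_rot: [[-0.006, -0.111, 0.994], [-0.001, 0.994, 0.111], [-1.0, -0.0, -0.006]]
ft_force: [0.3, 0.0, 0.1]
opening: 0.599
shift cm -0.029471745473530486 -15.38230113451192 -4.919137972960409 turn 0.0019555465393322367
```

```bash
python3 -m creep '[[0,-5,0,0,0.4],[0,-10,-2,0,0.4],[0,-15,-4,0,0.4],[0,-15.4,-4.9,0,0.4],[0,-15.4,-4.9,0,0.4],[0,-15.4,-4.9,0,0.4]]'
python3 - <<'E'
from h import *
f=grab('wrist');im=f['image'];o=manip.get_obs()
print(proj(f,[[*o['tcp_pos'][:2],.040]]))
hsv=cv2.cvtColor(im,cv2.COLOR_RGB2HSV)
s=hsv[:,:,:].astype(int)
for sm in (120,135,150):
    m=((s[...,1]>sm)&(s[...,2]>60)&(s[...,0]<22)).astype(np.uint8)*255
    m[:130]=0;m[300:]=0;m[:,:205]=0;m[:,310:]=0
    m=cv2.morphologyEx(m,cv2.MORPH_OPEN,np.ones((11,11),np.uint8))
    for c in cv2.findContours(m,cv2.RETR_EXTERNAL,cv2.CHAIN_APPROX_NONE)[0]:
        if cv2.contourArea(c)>600:
            p=ray(f,c[:,0],.04)[:,:2].astype(np.float32)*1000;print(sm,cv2.boundingRect(c),cv2.minAreaRect(c),cv2.minAreaRect(p))
save(im,'w11.png')
E
```

```text
time_s: 29.6
tcp_pos: [0.5672, -0.0497, 0.0621]
eef_rot: [[-0.004, -0.113, 0.994], [-0.001, 0.994, 0.113], [-1.0, -0.0, -0.005]]
ft_force: [0.0, -0.5, 0.3]
opening: 0.603
[[257.49355145 220.02486258]]
120 (221, 154, 70, 99) ((258.8280029296875, 204.09185791015625), (96.26490783691406, 69.71851348876953), 77.15229034423828) ((558.2210693359375, -51.18281555175781), (58.0139045715332, 39.118568420410156), 10.796943664550781)
120 (280, 130, 18, 53) ((288.5, 156.00001525878906), (14.283555030822754, 53.881534576416016), 8.130102157592773) ((528.5445556640625, -37.125946044921875), (29.44952392578125, 7.878955841064453), 0.4386802911758423)
135 (231, 175, 45, 76) ((253.0, 212.5), (75.0, 44.0), 90.0) ((563.9134521484375, -52.408851623535156), (45.971214294433594, 24.937793731689453), 7.471138954162598)
150 (232, 180, 44, 68) ((253.5, 213.5), (67.0, 43.0), 90.0) ((564.2194213867188, -52.13825988769531), (40.90834045410156, 24.912818908691406), 5.3407511711120605)
```

The mask matches the piece: 46 x 25 mm, centre (0.564, -0.052), angle 6–7°. Small correction, then grip.

```bash
python3 -m creep '[[-0.3,-0.2,-1.5,0,0.4],[-0.3,-0.2,-3,0,0.4],[-0.3,-0.2,-3.4,0,0.4],[-0.3,-0.2,-3.4,0,0.4],[-0.3,-0.2,-3.4,0,0.6],[-0.3,-0.2,-3.4,0,1],[-0.3,-0.2,-3.4,0,1],[-0.3,-0.2,-3.4,0,1],[-0.3,-0.2,-3.4,0,1],[-0.3,-0.2,-3.4,0,1]]' 40
python3 -m creep '[[0,0,2,0,1],[0,0,5,0,1],[0,5,9,-0.18,1],[0,10,9,-0.36,1],[0,15,9,-0.54,1],[-1,20,9,-0.72,1],[-2,24,9,-0.9,1],[-3,28,9,-1.08,1],[-4,32,9,-1.26,1],[-5,36,9,-1.44,1],[-5,40,9,-1.62,1],[-5,40.6,9,-1.68,1]]'
python3 - <<'E'
from h import *
o=manip.get_obs();p=o['tcp_pos'];y=np.array(o['eef_rot'])[:,1];a=np.degrees(np.arctan2(y[1],y[0]))
print('shift cm',100*(.514-p[0]),100*(.354-p[1]),100*(.05-p[2]),'turn',np.radians(0-a),o['opening'])
E
```

```text
time_s: 30.9
tcp_pos: [0.5648, -0.0517, 0.0287]
eef_rot: [[-0.003, -0.113, 0.994], [-0.001, 0.994, 0.113], [-1.0, -0.001, -0.003]]
ft_force: [-0.1, 0.5, 5.5]
opening: 0.291
time_s: 32.4
tcp_pos: [0.514, 0.3566, 0.1177]
eef_rot: [[-0.002, 1.0, 0.004], [0.003, 0.004, -1.0], [-1.0, -0.002, -0.003]]
ft_force: [0.4, -0.5, 0.1]
opening: 0.287
shift cm 0.0007066266688449119 -0.26338036111428487 -6.771425805639475 turn -0.00407421219192063 0.28718578738171735
```

```bash
python3 -m creep '[[0,-0.3,-3,0,1],[0,-0.3,-6,0,1],[0,-0.3,-6.8,0,1],[0,-0.3,-6.8,0,1]]'
python3 - <<'E'
from h import *
f=grab('wrist');im=f['image'];o=manip.get_obs();save(im,'w12.png')
s=cv2.cvtColor(im,cv2.COLOR_RGB2HSV).astype(int)
m=((s[...,1]>110)&(s[...,2]>50)&(s[...,0]<25)).astype(np.uint8)*255
m=cv2.morphologyEx(m,cv2.MORPH_OPEN,np.ones((5,5),np.uint8))
for c in cv2.findContours(m,cv2.RETR_EXTERNAL,cv2.CHAIN_APPROX_NONE)[0]:
    if cv2.contourArea(c)>500:
        for z in(.019,.065):
            p=ray(f,c[:,0],z)[:,:2].astype(np.float32)*1000;print(z,cv2.boundingRect(c),np.round(p.min(0)),np.round(p.max(0)))
print(o['tcp_pos'])
E
```

```text
time_s: 32.9
tcp_pos: [0.5137, 0.3534, 0.0494]
eef_rot: [[-0.003, 1.0, 0.004], [0.002, 0.004, -1.0], [-1.0, -0.003, -0.002]]
ft_force: [0.3, 1.0, 0.1]
opening: 0.29
0.019 (229, 197, 56, 97) [496. 298.] [532. 364.]
0.065 (229, 197, 56, 97) [501. 331.] [527. 379.]
0.019 (375, 163, 124, 93) [585. 326.] [659. 385.]
0.065 (375, 163, 124, 93) [566. 351.] [620. 395.]
0.019 (213, 100, 103, 58) [489. 388.] [547. 420.]
0.065 (213, 100, 103, 58) [496. 397.] [538. 420.]
0.019 (420, 53, 92, 109) [603. 387.] [657. 444.]
0.065 (420, 53, 92, 109) [579. 396.] [619. 438.]
0.019 (0, 0, 231, 329) [348. 270.] [500. 468.]
0.065 (0, 0, 231, 329) [392. 310.] [504. 456.]
[0.51426251 0.35373702 0.05032605]
```

The broken round is confirmed lying at y 0.388–0.420. The held piece spans 0.331–0.379 with no overlap. Lowering.

```bash
python3 -m creep '[[0,0,-2,0,1],[0,0,-3,0,1],[0,0,-3.6,0,1],[0,0,-3.8,0,1],[0,0,-3.8,0,1],[0,0,-3.8,0,1],[0,0,-3.8,0,1]]'
python3 -m creep '[[0,0,-0.1,0,1],[0,0,-0.1,0,1]]'
```

```text
time_s: 33.83
tcp_pos: [0.5144, 0.3539, 0.0127]
eef_rot: [[-0.001, 1.0, 0.004], [0.003, 0.004, -1.0], [-1.0, -0.001, -0.003]]
ft_force: [0.5, -0.5, -0.4]
opening: 0.29
time_s: 34.08
tcp_pos: [0.5144, 0.3538, 0.0117]
eef_rot: [[-0.001, 1.0, 0.004], [0.003, 0.004, -1.0], [-1.0, -0.001, -0.003]]
ft_force: [0.3, 0.2, -0.7]
opening: 0.295
```

```bash
python3 -m creep '[[0,0,-0.1,0,1],[0,0,-0.15,0,1],[0,0,-0.15,0,1]]'
python3 -m creep '[[0,0,-0.07,0,1],[0,0,-0.07,0,1]]'
```

```text
time_s: 34.45
tcp_pos: [0.5144, 0.3538, 0.0101]
eef_rot: [[-0.001, 1.0, 0.004], [0.003, 0.004, -1.0], [-1.0, -0.001, -0.003]]
ft_force: [0.2, -0.0, 0.3]
opening: 0.289
time_s: 34.7
tcp_pos: [0.5144, 0.3538, 0.0097]
eef_rot: [[-0.001, 1.0, 0.004], [0.003, 0.004, -1.0], [-1.0, -0.001, -0.003]]
ft_force: [-1.3, -1.2, 3.1]
opening: 0.293
```

Contact. Releasing, lifting and backing off to the middle for a final check.

```bash
python3 -m creep '[[0,0,0,0,0.65],[0,0,0,0,0.6],[0,0,0,0,0.58],[0,0,1,0,0.55],[0,0,4,0,0.5],[0,0,9,0,0.5],[-3,-5,14,0.18,0.3],[-5,-10,18,0.36,0],[-6,-15,22,0.54,0],[-6,-20,26,0.72,0],[-6,-25,30,0.9,0],[-6,-30,30,1.08,0]]'
python3 -m creep '[[2,-5,0,0.18,0],[4,-5,0,0.36,0],[6,-5,0,0.49,0],[6,-5,0,0.49,0],[6,-5,0,0.49,0]]'
python3 - <<'E'
from h import *
f=grab('wrist');t=grab('top');im=f['image']
def put(k,g,pts,pl):
    q=proj(g,pts);print(k,q.round(0).tolist())
o=manip.get_obs();print(o['tcp_pos'],o['opening'])
def seg(g,reg,z):
    s=cv2.cvtColor(g['image'],cv2.COLOR_RGB2HSV).astype(int)
    m=((s[...,1]>100)&(s[...,2]>40)&(s[...,0]<25)).astype(np.uint8)*255
    w=np.zeros_like(m);cv2.fillConvexPoly(w,proj(g,reg).astype(np.int32),255);m&=w
    for c in cv2.findContours(m,cv2.RETR_EXTERNAL,cv2.CHAIN_APPROX_NONE)[0]:
        if cv2.contourArea(c)>60:
            p=ray(g,c[:,0],z)[:,:2].astype(np.float32)*1000;print('  ',[np.round(v,0) for v in cv2.minAreaRect(p)])
for k,(x,y) in dict(broken=(.528,.386),ring=(.506,.226),round=(.503,-.221),finger=(.498,-.384)).items():
    reg=[[x-.055,y-.058,.003],[x+.047,y-.058,.003],[x+.047,y+.058,.003],[x-.055,y+.058,.003]]
    for n,g in(('wrist',f),('top',t)): print(k,n);seg(g,reg,.019)
a=cv2.resize(im,(800,600))[100:470]; b=cv2.resize(t['image'][145:240,90:425],(800,227))
save(np.vstack([a,b]),'final.png')
E
```

```text
time_s: 36.2
tcp_pos: [0.4552, 0.0669, 0.3102]
eef_rot: [[0.002, 0.48, 0.877], [0.002, 0.877, -0.48], [-1.0, 0.002, 0.001]]
ft_force: [1.0, 0.2, -0.9]
opening: 1.004
time_s: 36.83
tcp_pos: [0.5146, 0.017, 0.3106]
eef_rot: [[0.001, 0.012, 1.0], [0.002, 1.0, -0.012], [-1.0, 0.002, 0.001]]
ft_force: [-0.1, -0.2, 0.0]
opening: 1.002
[0.51450011 0.01714739 0.31071434] 1.0024419406354388
broken wrist
   [array([528., 378.]), array([37.,  7.]), np.float64(12.0)]
   [array([513., 350.]), array([48., 26.]), np.float64(89.0)]
broken top
   [array([513., 348.]), array([47., 24.]), np.float64(87.0)]
   [array([516., 400.]), array([57., 32.]), np.float64(1.0)]
ring wrist
   [array([502., 222.]), array([62., 60.]), np.float64(49.0)]
ring top
   [array([501., 223.]), array([58., 60.]), np.float64(89.0)]
round wrist
   [array([ 500., -218.]), array([64., 60.]), np.float64(89.0)]
round top
   [array([ 496., -222.]), array([59., 60.]), np.float64(87.0)]
finger wrist
finger top
   [array([ 494., -387.]), array([82., 25.]), np.float64(1.0)]
```

View pics/final.png

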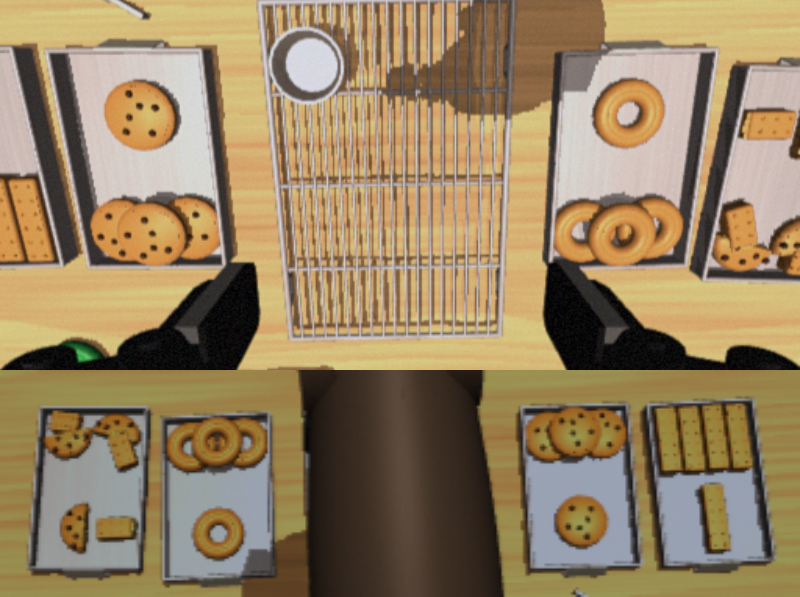

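The final picture shows all five in the empty front parts of their trays with footprints of full size: round (140,115), ring (629,113), finger at bottom right (715,515), and half disc and piece side by side at bottom left (75,527) and (115,527). The dish is still at its place on the otherwise empty rack. Handing in.

```bash
python3 -c "
from cell import manip
print(manip.job_done())"
```

```text
the job is handed in; nothing more can be done
None
```

I laid the round, ring and finger in the empty front of their own trays, and set the broken half and broken finger next to each other in the broken-pieces tray. The job was handed in at about 37 s of the 120 s. It reports no verdict, so the result below rests on my own checks.

- **Setting down:** I lowered each biscuit in small steps before opening the jaws. Four showed clear floor contact of 3–9 N. The ring's reading was only 1.3 N, so it may have settled by a fraction of a millimetre.
- **Position:** The last wrist and top images agreed within about 5 mm for the round, ring and broken finger. The finger and the broken half were only fully measurable in the top image. All five were well inside their limits, and the finger lay within about 2° of its tray's length.
- **Flatness:** I judged this from the outlines, which matched the true sizes to within a few mm, except that the broken half's straight edge measured 57 mm against 64. I did not measure height or tilt directly.
- **Dish and look-alikes:** The dish still stood in its place in the wrist image, though I did not re-measure it. I never moved near the red bar or the green ring.
- **Disagreement:** The first tray positions from the top camera were 5–8 mm off in y from the close wrist views for the ring and broken trays. I used the wrist view for placing in those two.

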